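# Load the check slide and hold it at the reader

## Task

Put the jar upright in the round nest and the rubber stamp upright in the oblong nest of the check slide, both fully down, while the slide is still at home. Then take the slide's black post in the gripper, pull the slide out against its spring until its line is level with the line on the code reader, and finish the program still gripping the post and keeping the slide there: the spring takes it back if you let go. Leave the other things on the bench where they are.

Things in the scene. Friction and masses are not known exactly. Their poses are not given: they have to be found in the camera images.
- jar: White screw-top jar standing on the bench, 53 mm in diameter, 46 mm tall (the pink lid is the top 17 mm and fixed). Origin: centre of its underside; z up. 0.12 kg; take it across the diameter.
- stamp: Wooden rubber stamp standing on the bench, 76 mm tall: a foot 26 mm (own x) by 62 mm (own y) by 20 mm high, above it an upright round handle on the centre line, 18 mm thick from 20 to 44 mm and about 24 mm thick from 44 to 76 mm. Origin: centre of its underside; z up. 60 g; take it by the handle.
- station: Fixed base of the check station, a grey plate 180 mm (own x) by 134 mm (own y) with end blocks 20 mm high and two guide rods along x on which the slide runs. Origin: centre of its underside. The slide is pulled toward the base's own -x, roughly toward the robot. Behind it stands a fixed drawer cabinet, 235 mm high, its front from about x 0.72, y -0.08 to x 0.83, y 0.16.
- check_slide (a joint): How far the slide is pulled out, in m: 0 at home, 0.095 at the front stop. The slide is a grey block 84 mm (along the pull) by 134 mm, its top 36 mm above the bench, with two nests 9 mm deep and the pull post in front. Its return spring pulls it home with about 4 N at 0 and 9 N at the stop (50 N per m).
- round_nest (a point): Centre of the floor of the slide's round nest: 58 mm in diameter, floor 27 mm above the bench, rim 36 mm above the bench. Axes as the station's; moves with the slide. At home, with the slide's line, it lies 50 mm behind (+x of) the station's origin.
- oblong_nest (a point): Centre of the floor of the slide's oblong nest: 70 mm along the station's x by 34 mm along its y, floor 27 mm above the bench, rim 36 mm; so the stamp stands with its 62 mm length along the pull, either way round. Axes as the station's; moves with the slide. 71 mm from the round nest.
- pull_post (a point): The slide's handle, part of the slide: an upright black post 16 mm in diameter, standing from 30 to 105 mm above the bench (collar 22 mm wide in the lowest 6 mm). The point lies on the post's axis at its foot, 30 mm above the bench, 80 mm in front of the line through the nests' centres and 38 mm in front of the block. Axes as the station's.
- slide_line (a point): The slide's line: end of a short black line on a white tab on the slide's right (-y) edge, level with the centres of the nests, 33.5 mm above the bench. Axes as the station's.
- reader: Fixed code reader on a foot beside the slide's right edge, a black box 44 by 36 mm, 32 mm high, with a white line across its top and out along a short tongue toward the slide. Origin: under that line, on the bench, at the tip of the tongue; axes parallel to the station's. Its line is the mark: the slide's line is level with it when both have the same x in this frame (x = 0). It stands 45 to 80 mm of pull from home.
- reader_line (a point): End, at the tongue's tip, of the white line on top of the code reader, 33 mm above the bench (x = 0 of the reader's frame).
- bag_sealer: Obstacle, fixed: blue bag sealer right of the station, 94 mm (own x) by 424 mm (own y). Its black arm stands raised: it rises along own y to a free end about 0.23 m above the bench near x 0.59, y -0.06. Carry things past it higher than that; jaws closing about along its own y stay clear of it and of the cabinet. Origin: about its centre, on the bench.
- labels: Bystander: roll of white labels 84 mm in diameter, 61 mm high. Origin: centre of its underside.
- paper_tape: Bystander: roll of white tape 84 mm in diameter, 49 mm high. Origin: centre of its underside.
- pad: Bystander: closed blue ink pad tin 63 x 91 x 18 mm. Origin: centre of its underside.
Not all that is in view belongs to the job. Leave any purple look-alike of the jar alone. What is shaped like the reader but blue is not meant.

How it is judged:
On the way:
1. jar fully down in the round nest and stamp fully down in the oblong nest, both upright and let go, the slide at home (horizontal distance between jar and round_nest below 0.006 m and z of jar in the frame of round_nest between -0.004 and 0.004 m and angle between each of jar, stamp's own z axis and vertical below 0.12 rad and horizontal distance between stamp and oblong_nest below 0.008 m and z of stamp in the frame of oblong_nest between -0.004 and 0.004 m and value of joint check_slide below 0.008 m and contact force between the fingers and jar below 0.1 N and contact force between the fingers and stamp below 0.1 N), for 0.2 s.
At the end, for the whole second after the job is handed in: The slide is still, its line within 5 mm of the reader's line along the pull; the fingers hold the post (over 1.5 N, within 30 mm of its axis); jar and stamp are upright (0.12 rad), fully down (4 mm) and centred (jar 6 mm, stamp 8 mm) in their nests, untouched by the robot (horizontal distance between jar and round_nest below 0.006 m and z of jar in the frame of round_nest between -0.004 and 0.004 m and angle between each of jar, stamp's own z axis and vertical below 0.12 rad and horizontal distance between stamp and oblong_nest below 0.008 m and z of stamp in the frame of oblong_nest between -0.004 and 0.004 m and x of slide_line in the frame of reader between -0.005 and 0.005 m and velocity of joint check_slide between -0.01 and 0.01 m/s and contact force between the fingers and check_slide above 1.5 N and horizontal distance between the grasp point and pull_post below 0.03 m and contact force between each of the arm, the fingers and jar below 0.1 N and contact force between each of the arm, the fingers and stamp below 0.1 N); the arm keeps its last pose, push and grip.
It fails at once if a bystander is moved by more than 20 mm (distance of any of labels, paper_tape, pad from where it was at the start of the episode above 0.02 m).
It also fails if it takes over 69 s, if anything falls off the work surface, if the arm or the gripper's body presses on something with over 40 N, if the wrist force passes 120 N, or if a joint passes its speed limit or range.

## Robot

A 6-joint arm with a two-finger parallel gripper is mounted at the origin on a cart in front of the work surface, level with it; the furniture and walls round the work are solid. World frame = base frame: x ahead of the robot, y to its left, z up, the work surface at z = 0. Lengths are in m, angles in rad, forces in N, time in s.
With the tool pointing down it reaches from about 0.225 to 0.725 m from the base axis. Payload 3.1 kg.
Tool frame: the origin (TCP) lies between the finger pads; the fingertips stand tip_extent ahead of it and the grasp point (between the pads) lies 8 mm behind it (tip_extent is the distance from the TCP to the fingertips, in m); z points along the fingers, y is the line along which they close (so a half turn about z gives the same grasp; the last joint's range is limited). The gripper opens to 85 mm and grips with 20 to 120 N. Pads are 22 mm wide; open, the fingers measure 114 mm over their backs; the gripper's body (76 mm by 85 mm) begins 54 mm behind the grasp point. The pads swing forward as they close: fully open they stand 13 mm farther back than shut.
Start: joints at [-1.231, 0.048, 0.099, 1.622, 0, 1.443], TCP at [0.237, -0.469, 0.242] pointing down, gripper open.
Joint ranges: [-2.91, 2.91], [-0.99, 1.94], [-1.21, 1.42], [-2.12, 2.29], [-1.49, 1.47], [-3.14, 3.14]. Speed limits (rad/s): [2.79, 2.79, 3.14, 3.14, 3.14, 3.14].

## Interface

Orientations are given as [roll, pitch, yaw] about the fixed x, y, z axes, in that order (R = Rz(yaw) Ry(pitch) Rx(roll)).
In Python, from cell import sense, snapshot, sign_off, tip_extent gives the robot as it stands.
- The arm moves only by the tool servo_tool, never from a script. Its argument "rows" is a list of rows, each a list of 3 entries, a list of its own where there are three numbers: the shift along the tool's x, y, z as a fraction of full scale, then the turn, a rotation vector about the tool's x, y, z as a fraction of full scale, then the finger opening in mm, from 0 to 85.4. A call has 1 to 10 rows; each row is the pose to reach, as a shift and turn from the pose commanded when the call began, along the tool's axes at that moment, turning the shorter way round; what a row does not reach only later rows make up. Full scale, the value 1, is 0.2 m for a shift and 360 degrees for a turn. A row lasts 1/12 s, in which the tool goes at most 41.7 mm and 7.16 degrees, less where a joint would pass 70% of its speed; a pose out of reach is approached as far as the arm can. A call with a number of a shift or a turn outside -1 to 1 is refused whole. A call with a gripper value outside its range is refused whole. The fingers move at their own pace and stop on an object; "force" is the grip in N (left out, the last holds). Time passes only in rows, so rows that repeat a pose let the fingers close. It gives the time, the measured TCP pose, the force, the opening and the grip force at its end, in the units of the state.
- sense(): the state, without advancing time (a new reading comes with each control period).
- snapshot(name): name is "side" or "top"; returns a dict with "img" (384x512x3 uint8, red, green, blue), "intrinsics" (3x3 intrinsics, pixels), "position" and "orientation" of the camera in the world. Camera axes: x right, y down, z forward; pixel columns grow to the right and rows downward; lengths in m; the calibration is good to about 2 mm. A picture is of the moment at which its call begins. There is no depth.
- sign_off(): hands the job in; it is judged then, once.
The state is a dict: "time_s": time; "joints": joint angles; "joint_velocities": joint speeds; "effort": joint torques, N m; "tcp_pos": TCP position; "tool_rot": TCP orientation; "force": force on the tool from outside, world axes, zero at the start; "torque": the same for the moment, N m; "opening": finger opening in m; "grip_force": force on a finger pad.
Only numpy, scipy, OpenCV 4.12 (cv2) and the standard library are available. Lean on these libraries where they do the work, as an engineer would, in place of code of your own. Each camera call takes 0.05 s, during which the arm holds its last target. There are 200 camera calls.

## Working session

There is one attempt and no reset: what is moved stays moved. The work goes in short steps, Python scripts to look and compute and a tool call to move; the robot and the scene stay as the last step left them, time stands still between calls to the robot, and variables do not carry over. Pictures are saved under pics/ and viewed, at most 10 in all, crops included, and the job is handed in when it is done.

Besides the shell and the picture viewer there is one more tool, called as name(argument=value, ...) on one line, values as JSON. servo_tool: Moves the arm, as the interface text tells. Shift numbers are shares of 0.2 m and turn numbers shares of 360 degrees, none past 1 either way. Its arguments: {"type":"object","properties":{"rows":{"type":"array"},"force":{"type":"number"}},"required":["rows"]}

```bash
mkdir -p pics; ls; cat > h.py <<'E'
import numpy as np,cv2,json
from cell import sense,snapshot,sign_off,tip_extent
from scipy.spatial.transform import Rotation as R
def cam(s):
    o=np.array(s["orientation"],float)
    M=o if o.shape==(3,3) else (R.from_euler('xyz',o).as_matrix() if o.size==3 else R.from_quat(o).as_matrix())
    return np.array(s["intrinsics"]),np.array(s["position"]),M
def ray(s,px,z):
    K,p,M=cam(s); d=M@np.linalg.solve(K,[px[0],px[1],1.]); return p+d*(z-p[2])/d[2]
def proj(s,P):
    K,p,M=cam(s); q=K@(M.T@(np.array(P)-p)); return q[:2]/q[2]
def save(s,n): cv2.imwrite('pics/'+n+'.png',s["img"][:,:,::-1])
E
python3 - <<'E'
from h import *
import pickle
for n in("top","side"):
    s=snapshot(n); save(s,n+"0"); pickle.dump(s,open(n+"0.pkl","wb")); print(n,s["position"],s["orientation"],s["intrinsics"])
print(sense(),tip_extent)
E
```

```text
pics
top [0.46332844 0.10149225 1.36367728] [-3.08202375e+00  3.06794351e-04 -1.56064510e+00] [[420.54959377   0.         253.31499146]
 [  0.         420.54959377 189.97833868]
 [  0.           0.           1.        ]]
side [0.0187572 0.9377262 0.8847781] [-2.28564192 -0.01762342 -2.56134722] [[435.9280534    0.         254.02159796]
 [  0.         435.9280534  193.43377304]
 [  0.           0.           1.        ]]
{'time_s': 0.1, 'joints': array([-1.23080116e+00,  4.86950083e-02,  9.77729903e-02,  1.62199890e+00,
       -1.06363283e-05,  1.44299087e+00]), 'joint_velocities': array([ 0.00027719, -0.00128893,  0.0049921 , -0.00014779, -0.00040056,
        0.00170934]), 'effort': array([ 2.96370956e-03, -3.39849651e+01,  3.20936501e+01,  1.58299837e-02,
       -1.65687989e-04,  4.12430282e-06]), 'tcp_pos': array([ 0.23654362, -0.46810913,  0.24123392]), 'tool_rot': array([-3.13948403e+00, -2.60246313e-04,  4.67800363e-01]), 'force': array([0.28995495, 0.41767023, 0.02207832]), 'torque': array([-0.07461035,  0.00407996, -0.06655138]), 'grip_force': 0.0, 'opening': 0.08556216474989763} 0.011
```

View pics/top0.png

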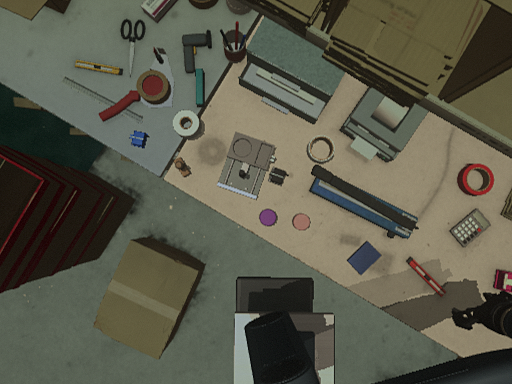

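View pics/side0.png

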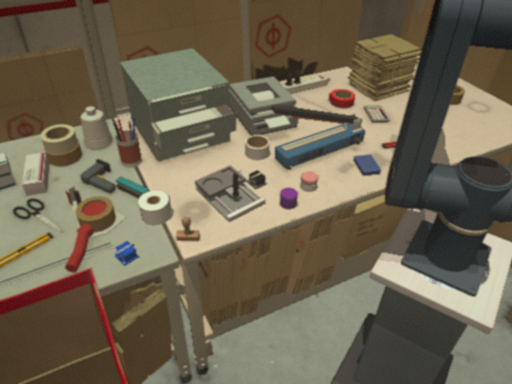

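Top view: the pink-lidded jar is at (301,222), with its purple look-alike at (268,217). The stamp is at (181,168) and the station at (246,165). The black reader is at (279,176), with a blue look-alike at (138,138). The sealer is around (365,200), the ink pad at (364,258), and the rolls at (185,124) and (320,150). By the description, I choose the pink jar, the wooden stamp and the black reader. I'll check the choice in one close crop.

```bash
python3 - <<'E'
import pickle;from h import *
t=pickle.load(open("top0.pkl","rb"));s=pickle.load(open("side0.pkl","rb"))
a=cv2.resize(t["img"][120:235,165:320],None,fx=5,fy=5,interpolation=cv2.INTER_CUBIC)
cv2.imwrite("pics/c1.png",a[:,:,::-1])
b=cv2.resize(s["img"][155:250,170:330],None,fx=5,fy=5,interpolation=cv2.INTER_CUBIC)
cv2.imwrite("pics/c2.png",b[:,:,::-1])
print("jar",ray(t,(301,222),.046),"stamp",ray(t,(181,168),.06),"st",ray(t,(246,165),.036), "jar proj side",proj(s,ray(t,(301,222),.046)))
E
```

```text
jar [ 0.44319135 -0.04730723  0.046     ] stamp [0.60737591 0.3286505  0.06      ] st [0.62168182 0.1267252  0.036     ] jar proj side [309.00709337 175.11133297]
```

View pics/c1.png

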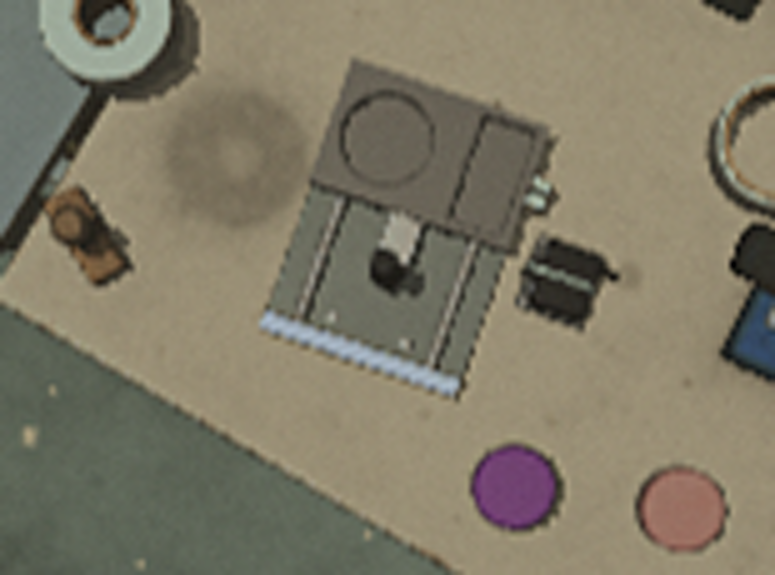

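View pics/c2.png

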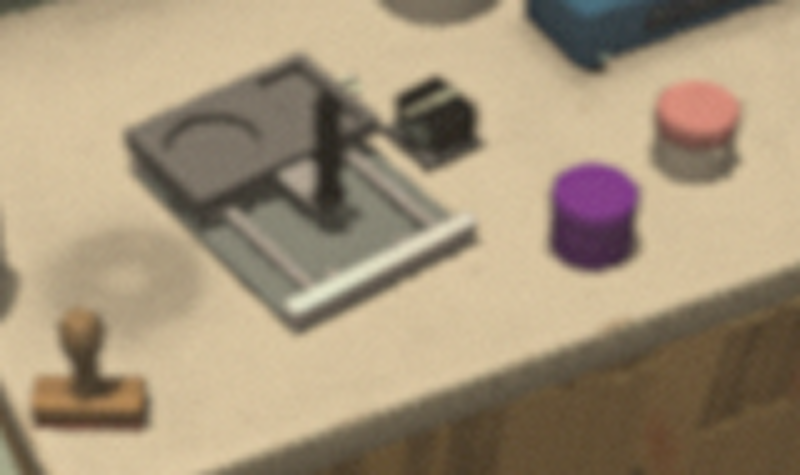

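Crop c1 confirms the pink jar (crop 682,508), the wooden stamp (88,236), the slide with round nest (388,138) and oblong nest (497,178), the post (388,270), and the black reader with its white line (565,278). Crop c2 agrees. Next I'll measure them by masks.

```bash
cat > m.py <<'E'
import pickle;from h import *
t=pickle.load(open("top0.pkl","rb"));s=pickle.load(open("side0.pkl","rb"))
S=8;x0,y0=165,120
def up(im,x0,y0,x1,y1): return cv2.resize(im[y0:y1,x0:x1],None,fx=S,fy=S,interpolation=cv2.INTER_CUBIC)
def back(p): return (x0+(np.array(p)+.5)/S-.5)if 0 else np.array([x0+(p[0]+.5)/S-.5,y0+(p[1]+.5)/S-.5])
a=up(t["img"],x0,y0,320,235);hsv=cv2.cvtColor(a,cv2.COLOR_RGB2HSV);g=cv2.cvtColor(a,cv2.COLOR_RGB2GRAY)
def crop(c): return int(c*S/5)
def box(m,u0,v0,u1,v1):
    k=np.zeros_like(m);k[crop(v0):crop(v1),crop(u0):crop(u1)]=m[crop(v0):crop(v1),crop(u0):crop(u1)];return k
def big(m):
    c,_=cv2.findContours(m.astype(np.uint8),cv2.RETR_EXTERNAL,cv2.CHAIN_APPROX_NONE);return max(c,key=cv2.contourArea)
r,gg,b=[a[:,:,i].astype(int) for i in range(3)]
print("pix",{k:a[crop(v[1]),crop(v[0])].tolist() for k,v in dict(jar=(682,508),foot=(110,260),knob=(68,222),bench=(200,350),slide=(330,160),ring=(388,92),nest=(388,138),strip=(360,353),plate=(300,250),rl=(565,278),shadow=(115,240)).items()})
E
python3 - <<'E'
from m import *
m=box((r-gg>45)&(r>150),600,430,775,574); c=big(m);e=cv2.minEnclosingCircle(c);f=cv2.fitEllipse(c)
print("jar",e,f,ray(t,back(f[0]),.046)[:2],"diam",f[1][0]/S/420.5*1.318)
m=box((b>gg-15)&(g>135),240,300,480,410);c=big(m);q=cv2.boxPoints(cv2.minAreaRect(c));Q=np.array([ray(t,back(p),.02)[:2] for p in q]);print("strip",Q)
bh=cv2.morphologyEx(g,cv2.MORPH_BLACKHAT,np.ones((25,25)))
m=box(bh>12,320,80,445,200);c=big(m);f=cv2.fitEllipse(c);print("ring",f,ray(t,back(f[0]),.036)[:2],np.array(f[1])/S/420.5*1.328)
m=box(bh>12,446,100,555,240);c=big(m);f=cv2.minAreaRect(c);print("obl",f,ray(t,back(f[0]),.036)[:2],np.array(f[1])/S/420.5*1.328)
cv2.imwrite("pics/bh.png",cv2.resize(np.vstack([np.clip(bh*5,0,255)]),(800,600)))
h=hsv
m=box((r-b>50)&(h[:,:,1]>105),30,170,145,300);c=big(m);f=cv2.minAreaRect(c);print("stamp",f,[ray(t,back(p),.02)[:2] for p in cv2.boxPoints(f)],np.array(f[1])/S/420.5*1.34)
E
```

```text
pix {'jar': [156, 112, 100], 'foot': [125, 99, 67], 'knob': [112, 92, 63], 'bench': [154, 144, 118], 'slide': [107, 101, 88], 'ring': [69, 65, 57], 'nest': [103, 96, 85], 'strip': [164, 177, 191], 'plate': [110, 111, 96], 'rl': [108, 114, 101], 'shadow': [65, 62, 51]}
jar ((1115.5, 863.5), 5.700977325439453) ((1115.201904296875, 864.1358642578125), (6.352865695953369, 10.389335632324219), 103.00758361816406) [ 0.42591361 -0.05661528] diam 0.0024890240746927887
strip [[0.55734608 0.22303596]
 [0.57125074 0.21835347]
 [0.52769717 0.091497  ]
 [0.51384699 0.09624744]]
ring ((618.7116088867188, 222.6829071044922), (148.47132873535156, 150.91802978515625), 171.38629150390625) [0.67785284 0.14039546] [0.05861175 0.05957763]
obl ((780.1297607421875, 289.49676513671875), (100.70512390136719, 218.3202667236328), 21.399812698364258) [0.65175173 0.07595964] [0.03975517 0.08618588]
stamp ((153.99998474121094, 412.5), (57.96617126464844, 52.14181900024414), 56.3099365234375) [array([0.60554666, 0.34162098]), array([0.61738631, 0.32444475]), array([0.59807403, 0.31116064]), array([0.5862544 , 0.32832883])] [0.02308997 0.02076993]
```

```bash
python3 - <<'E'
from m import *
m=box((r-gg>28)&(h_:=hsv[:,:,2]>110),620,440,750,574); c=big(m);f=cv2.fitEllipse(c)
print("jar",f,ray(t,back(f[0]),.046)[:2],np.array(f[1])/S/420.5*1.318)
for th in(55,50,46):
  m=box((r-b>th-0)&(r-b<90),30,170,145,300)
  m=box(((r-b)/(r+1.)>th/128.),30,170,145,300);c=big(m);f=cv2.minAreaRect(c);print("stamp",th,f,np.array(f[1])/S/420.5*1.34)
hs=(hsv[:,:,1]*1).astype(np.uint8)
v=np.hstack([a[crop(165):crop(310),crop(30):crop(160)][:,:,::-1], np.dstack([np.where((r-b)/(r+1.)>.36,255,0)]*3)[crop(165):crop(310),crop(30):crop(160)].astype(np.uint8)])
w=a[crop(160):crop(330),crop(500):crop(630)][:,:,::-1]
w=cv2.resize(w,(v.shape[0]*w.shape[1]//w.shape[0],v.shape[0]))
o=cv2.resize(np.hstack([v,w]),None,fx=1.35,fy=1.35);print(o.shape);cv2.imwrite("pics/c3.png",o)
E
```

```text
pix {'jar': [156, 112, 100], 'foot': [125, 99, 67], 'knob': [112, 92, 63], 'bench': [154, 144, 118], 'slide': [107, 101, 88], 'ring': [69, 65, 57], 'nest': [103, 96, 85], 'strip': [164, 177, 191], 'plate': [110, 111, 96], 'rl': [108, 114, 101], 'shadow': [65, 62, 51]}
jar ((1092.5025634765625, 815.773681640625), (127.63359832763672, 129.22735595703125), 163.9093475341797) [ 0.44464681 -0.04769385] [0.05000627 0.05063069]
stamp 55 ((154.3322296142578, 408.882568359375), (76.78652954101562, 59.22199630737305), 53.426971435546875) [0.03058679 0.02359021]
stamp 50 ((112.9923095703125, 343.2842102050781), (76.83374786376953, 69.27094268798828), 63.99665832519531) [0.0306056  0.02759306]
stamp 46 ((131.47640991210938, 376.7225341796875), (160.67514038085938, 72.8267593383789), 58.061553955078125) [0.06400258 0.02900947]
(313, 801, 3)
```

View pics/c3.png

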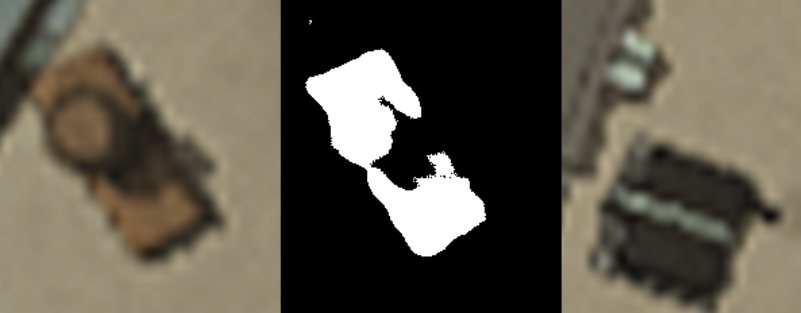

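The crop shows the stamp foot with its knob at c3 (85,128). The slide's line lies between the tabs at (632,58), and the reader line runs from (618,195) to (730,237).

```bash
python3 - <<'E'
from m import *
f=((131.48,376.72),(160.7,72.8),58.06)
Q=np.array([ray(t,back(p),.02)[:2] for p in cv2.boxPoints(f)]);print("foot",Q,Q.mean(0))
e=max([Q[1]-Q[0],Q[2]-Q[1]],key=np.linalg.norm);print("long axis deg",np.degrees(np.arctan2(e[1],e[0])))
print("knob",ray(t,back((111,358.8)),.074)[:2])
w=lambda x,y,z:ray(t,back((800+(x-561.6)/1.1515,256+y/1.1515)),z)[:2]
X=np.array([.946,-.325])
L=w(632,58,.0335);A=w(618,195,.033);B=w(730,237,.033);ring=np.array([.6779,.1404])
print("line",L,"rd",A,B,"pull",X@(L-A),X@(L-B),X@(ring-A),X@(ring-B))
print("post top",ray(t,back((388*1.6,258*1.6)),.105)[:2],"exp foot",ring-.08*X-.0355*np.array([.325,.946]))
# side checks
hs=s["img"].astype(int);
def msk(mm,u0,v0,u1,v1):
    k=np.zeros(mm.shape,np.uint8);k[v0:v1,u0:u1]=mm[v0:v1,u0:u1];return big(k)
c=msk((hs[:,:,0]-hs[:,:,1]>45),295,165,325,188);print("side lid",cv2.fitEllipse(c),"exp",proj(s,[.4446,-.0477,.046]))
print("side exp knobtop",proj(s,[*ray(t,back((111,358.8)),.074)[:2],.076]),"ring",proj(s,[*ring,.036]), "st foot", [proj(s,[*q,.02]).round(1) for q in Q])
E
```

```text
pix {'jar': [156, 112, 100], 'foot': [125, 99, 67], 'knob': [112, 92, 63], 'bench': [154, 144, 118], 'slide': [107, 101, 88], 'ring': [69, 65, 57], 'nest': [103, 96, 85], 'strip': [164, 177, 191], 'plate': [110, 111, 96], 'rl': [108, 114, 101], 'shadow': [65, 62, 51]}
foot [[0.63560166 0.36561014]
 [0.65142769 0.34110885]
 [0.59671977 0.30587617]
 [0.5809693  0.33034184]] [0.6161796  0.33573425]
long axis deg -147.21789153032137
knob [0.6168635  0.33433905]
line [0.64567471 0.04362194] rd [0.59813964 0.0480733 ] [0.5839919  0.00935717] pull 0.046414868837440004 0.047215883125713544 0.045447123838231865 0.04624813812650539
post top [0.59471138 0.13674162] exp foot [0.5906825 0.132817 ]
side lid ((309.2638854980469, 176.33729553222656), (10.831252098083496, 15.316117286682129), 94.0716781616211) exp [308.66299251 174.88542777]
side exp knobtop [184.81905935 217.06530423] ring [211.75909322 182.10416786] st foot [array([173.8, 235.9]), array([175.3, 228.2]), array([198.9, 228.6]), array([197.8, 236.3])]
```

```bash
cat > g.py <<'E'
import sys;from h import *
# usage: g.py x y z yawdeg -> shift & turn fractions
x,y,z,w=map(float,sys.argv[1:5]);st=sense();p=np.array(st["tcp_pos"]);M=R.from_euler('xyz',st["tool_rot"])
T=R.from_euler('xyz',[180,0,w],degrees=True)
print("shift",(M.inv().apply(np.array([x,y,z])-p)/.2).round(4),"turn",((M.inv()*T).as_rotvec()/(2*np.pi)).round(4),"t",st["time_s"],"p",p.round(4),st["tool_rot"].round(3))
E
python3 g.py .4446 -.0477 .2 161;python3 g.py .35 -.2 .22 90
```

```text
shift [ 1.8763 -1.4067  0.2096] turn [-1.000e-04 -4.000e-04 -3.728e-01] t 0.1 p [ 0.2365 -0.4681  0.2412] [-3.139 -0.     0.468]
shift [ 1.1108 -0.9405  0.1084] turn [-0.0003 -0.0002 -0.1755] t 0.1 p [ 0.2365 -0.4681  0.2412] [-3.139 -0.     0.468]
```

servo_tool(rows=[[[1,-0.93,0.1],[0,0,-0.19],85],[[1,-0.93,0.1],[0,0,-0.19],85],[[1,-0.93,0.1],[0,0,-0.19],85],[[1,-0.93,0.1],[0,0,-0.19],85],[[1,-0.93,0.1],[0,0,-0.19],85],[[1,-0.93,0.1],[0,0,-0.19],85],[[1,-0.93,0.1],[0,0,-0.19],85],[[1,-0.93,0.1],[0,0,-0.19],85],[[1,-0.93,0.1],[0,0,-0.19],85],[[1,-0.93,0.1],[0,0,-0.19],85]], force=40)

```text
time_s: 0.93
tcp_pos: [0.3314, -0.2114, 0.2218]
tool_rot: [-3.141, -0.0, 1.669]
force: [0.3, -0.1, 0.4]
opening: 0.0851
grip_force: 0.0
```

```bash
python3 g.py .4446 -.0477 .12 161
```

```text
shift [0.7588 0.6438 0.5091] turn [-0.000e+00 -1.000e-04 -1.816e-01] t 0.9333 p [ 0.3314 -0.2114  0.2218] [-3.141 -0.     1.669]
```

servo_tool(rows=[[[0.759,0.644,0.51],[0,0,-0.182],85],[[0.759,0.644,0.51],[0,0,-0.182],85],[[0.759,0.644,0.51],[0,0,-0.182],85],[[0.759,0.644,0.51],[0,0,-0.182],85],[[0.759,0.644,0.51],[0,0,-0.182],85],[[0.759,0.644,0.51],[0,0,-0.182],85],[[0.759,0.644,0.51],[0,0,-0.182],85],[[0.759,0.644,0.51],[0,0,-0.182],85],[[0.759,0.644,0.51],[0,0,-0.182],85],[[0.759,0.644,0.51],[0,0,-0.182],85]])

```text
time_s: 1.77
tcp_pos: [0.4454, -0.0491, 0.1195]
tool_rot: [-3.141, -0.002, 2.809]
force: [-0.3, 0.1, 0.8]
opening: 0.085
grip_force: 0.0
```

```bash
python3 g.py .4446 -.0477 .03 161
```

```text
shift [0.0054 0.0053 0.4477] turn [-0.     -0.0003 -0.0002] t 1.7667 p [ 0.4454 -0.0491  0.1195] [-3.141e+00 -2.000e-03  2.809e+00]
```

servo_tool(rows=[[[0.005,0.005,0.3],[0,0,0],85],[[0.005,0.005,0.455],[0,0,0],85],[[0.005,0.005,0.455],[0,0,0],85],[[0.005,0.005,0.455],[0,0,0],85],[[0.005,0.005,0.455],[0,0,0],85],[[0.005,0.005,0.455],[0,0,0],50],[[0.005,0.005,0.455],[0,0,0],48],[[0.005,0.005,0.455],[0,0,0],48],[[0.005,0.005,0.455],[0,0,0],48],[[0.005,0.005,0.455],[0,0,0],48]], force=40)

```text
time_s: 2.6
tcp_pos: [0.4478, -0.049, 0.0323]
tool_rot: [3.141, 0.006, 2.805]
force: [-0.9, -0.1, 5.8]
opening: 0.0517
grip_force: 42.1
```

servo_tool(rows=[[[0,0,0],[0,0,0],45],[[0,0,0],[0,0,0],45],[[0,0,0],[0,0,0],45],[[0,0,-0.3],[0,0,0],45],[[0,0,-0.6],[0,0,0],45],[[0,0,-0.7],[0,0,0],45],[[0,0,-0.7],[0,0,0],45],[[0,0,-0.7],[0,0,0],45],[[0,0,-0.7],[0,0,0],45]])

```text
time_s: 3.35
tcp_pos: [0.4465, -0.0486, 0.1712]
tool_rot: [3.141, 0.004, 2.805]
force: [-1.0, 0.0, -2.0]
opening: 0.0515
grip_force: 42.5
```

```bash
python3 g.py .6779 .1404 .168 161
```

```text
shift [-0.7801  1.2742  0.0194] turn [ 0.      0.0006 -0.0008] t 3.35 p [ 0.4465 -0.0486  0.1712] [3.141 0.004 2.805]
```

servo_tool(rows=[[[-0.45,0.8,0],[0,0,-0.001],45],[[-0.45,0.8,0],[0,0,-0.001],45],[[-0.45,0.8,0],[0,0,-0.001],45],[[-0.45,0.8,0],[0,0,-0.001],45],[[-0.45,0.8,0],[0,0,-0.001],45],[[-0.45,0.8,0],[0,0,-0.001],45],[[-0.45,0.8,0],[0,0,-0.001],45]])

```text
time_s: 3.93
tcp_pos: [0.5817, 0.0737, 0.1661]
tool_rot: [-3.139, -0.005, 2.813]
force: [-0.4, -0.8, -0.9]
opening: 0.0519
grip_force: 42.7
```

servo_tool(rows=[[[-0.33,0.474,0],[0,0,0],45],[[-0.33,0.474,0],[0,0,0],45],[[-0.33,0.474,0],[0,0,0],45],[[-0.33,0.474,0],[0,0,0],45],[[-0.33,0.474,0.2],[0,0,0],45],[[-0.33,0.474,0.2],[0,0,0],45],[[-0.33,0.474,0.2],[0,0,0],45],[[-0.33,0.474,0.2],[0,0,0],45],[[-0.33,0.474,0.2],[0,0,0],45]])

```text
time_s: 4.68
tcp_pos: [0.6776, 0.1407, 0.1331]
tool_rot: [3.139, 0.005, 2.81]
force: [0.2, -0.7, -0.2]
opening: 0.0518
grip_force: 42.6
```

```bash
python3 g.py .6779 .1404 .11 161; python3 - <<'E'
from h import *
import pickle
T,Sd=snapshot("top"),snapshot("side");pickle.dump((T,Sd),open("j1.pkl","wb"))
p=sense()["tcp_pos"]
print("exp",proj(T,[.6779,.1404,p[2]]),proj(Sd,[.6779,.1404,p[2]]))
a=cv2.resize(T["img"][110:210,190:310],(480,400),interpolation=3);b=cv2.resize(Sd["img"][90:230,140:290],(430,400),interpolation=3)
cv2.imwrite("pics/j1.png",np.hstack([a,b])[:400,:800,::-1])
E
```

```text
shift [-0.0011 -0.0012  0.1155] turn [0.0004 0.0008 0.0001] t 4.6833 p [0.6776 0.1407 0.1331] [3.139 0.005 2.81 ]
exp [240.99366474 142.06861192] [210.21769617 156.18522128]
```

View pics/j1.png

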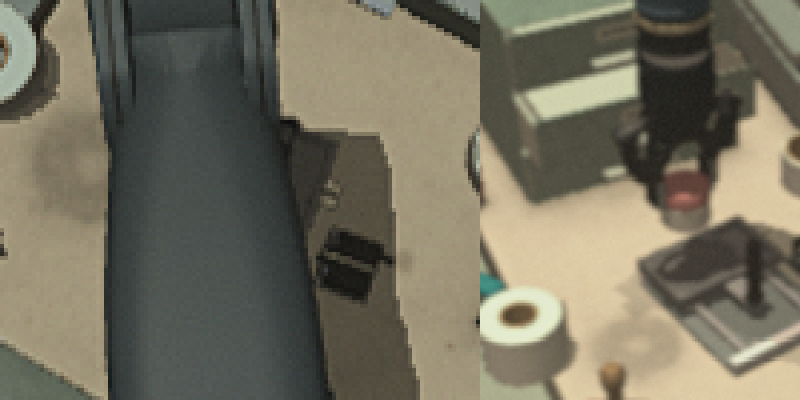

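```bash
python3 - <<'E'
import pickle;from h import *
T,s=pickle.load(open("j1.pkl","rb"));s0=pickle.load(open("side0.pkl","rb"))
def cols(s,u0,v0,u1,v1):
    im=cv2.resize(s["img"][v0:v1,u0:u1],None,fx=8,fy=8,interpolation=3).astype(int)
    m=((im[:,:,0]-im[:,:,1])>28).astype(np.uint8)
    c,_=cv2.findContours(m,0,1);c=max(c,key=cv2.contourArea);x,y,w,h=cv2.boundingRect(c)
    M=cv2.moments(c);return np.array([u0,v0])+(np.array([M["m10"],M["m01"]])/M["m00"]+.5)/8-.5,(u0+x/8-.4,u0+(x+w)/8-.6,v0+y/8,v0+(y+h)/8)
j0=cols(s0,295,160,330,200); j=cols(s,195,145,235,172)
print("start",j0,"exp",proj(s0,[.4446,-.0477,.0375]));p=sense()["tcp_pos"]
zc=p[2]-.0323+.0375
print("held",j,"exp",proj(s,[p[0],p[1],zc]), "d/dX 1mm",proj(s,[p[0]+.00946,p[1]-.00325,zc])-proj(s,[p[0],p[1],zc]),"per 10mm; ring",proj(s,[.6779,.1404,.036]))
# ring in side view
im=cv2.resize(s0["img"][165:200,190:235],None,fx=8,fy=8,interpolation=3);g=cv2.cvtColor(im,7)
E
```

```text
start (array([309.01100689, 176.80585236]), (300.6, 318.4, 170.0, 185.0)) exp [308.39037784 177.02474791]
held (array([211.321113  , 156.98659359]), (204.6, 218.4, 151.0, 164.0)) exp [209.92731984 154.81047576] d/dX 1mm [-1.89948543 -1.62753211] per 10mm; ring [211.75909322 182.10416786]
```

```bash
python3 g.py .6803 .1396 .075 161
```

```text
shift [-0.0107 -0.0042  0.2931] turn [0.0005 0.001  0.0001] t 4.7833 p [0.6781 0.141  0.1336] [3.139 0.006 2.811]
```

servo_tool(rows=[[[-0.011,-0.004,0.15],[0,0.001,0],45],[[-0.011,-0.004,0.25],[0,0.001,0],45],[[-0.011,-0.004,0.29],[0,0.001,0],45],[[-0.011,-0.004,0.31],[0,0.001,0],45],[[-0.011,-0.004,0.33],[0,0.001,0],45],[[-0.011,-0.004,0.345],[0,0.001,0],45],[[-0.011,-0.004,0.355],[0,0.001,0],45],[[-0.011,-0.004,0.36],[0,0.001,0],45],[[-0.011,-0.004,0.36],[0,0.001,0],45],[[-0.011,-0.004,0.36],[0,0.001,0],45]])

```text
time_s: 5.62
tcp_pos: [0.6797, 0.1401, 0.0599]
tool_rot: [3.14, -0.002, 2.812]
force: [0.3, -0.1, 5.8]
opening: 0.0517
grip_force: 43.5
```

```bash
python3 g.py .6803 .1396 .0593 161
```

```text
shift [-0.0035 -0.0016  0.003 ] turn [ 0.0003 -0.0003  0.0002] t 5.6167 p [0.6797 0.1401 0.0599] [ 3.140e+00 -2.000e-03  2.812e+00]
```

The jar is down on the nest floor: the TCP is at the expected height and the contact force is purely vertical. Release and rise.

servo_tool(rows=[[[0,0,-0.01],[0,0,0],60],[[0,0,-0.01],[0,0,0],70],[[0,0,-0.01],[0,0,0],70],[[0,0,-0.01],[0,0,0],70],[[0,0,-0.15],[0,0,0],70],[[0,0,-0.35],[0,0,0],70],[[0,0,-0.5],[0,0,0],70],[[0,0,-0.6],[0,0,0],70],[[0,0,-0.6],[0,0,0],70],[[0,0,-0.6],[0,0,0],70]])

```text
time_s: 6.45
tcp_pos: [0.6798, 0.1398, 0.1791]
tool_rot: [3.14, -0.003, 2.811]
force: [0.8, 0.7, -0.6]
opening: 0.0699
grip_force: 0.0
```

```bash
python3 g.py .6165 .335 .18 -147.2; python3 - <<'E'
from h import *
import pickle
s=snapshot("side");pickle.dump(s,open("sj.pkl","wb"))
print([proj(s,[.6779,.1404,z]) for z in(.073,.036)])
cv2.imwrite("pics/j2.png",cv2.resize(s["img"][110:240,150:290],None,fx=4,fy=4,interpolation=3)[:,:,::-1])
E
```

```text
shift [ 0.6156  0.8208 -0.0013] turn [ 0.0005 -0.0003 -0.1437] t 6.45 p [0.6798 0.1398 0.1791] [ 3.140e+00 -3.000e-03  2.811e+00]
[array([211.19252694, 172.57722521]), array([211.75909322, 182.10416786])]
```

View pics/j2.png

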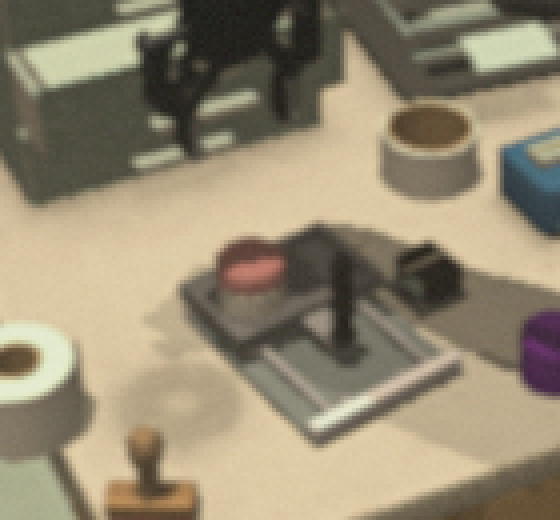

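Side view: the jar stands upright in the round nest, lid centre about (213,175), as predicted. Now the stamp.

servo_tool(rows=[[[0.615,0.821,0],[0,0,-0.144],60],[[0.615,0.821,0],[0,0,-0.144],60],[[0.615,0.821,0],[0,0,-0.144],60],[[0.615,0.821,0],[0,0,-0.144],60],[[0.615,0.821,0],[0,0,-0.144],60],[[0.615,0.821,0],[0,0,-0.144],60],[[0.615,0.821,0],[0,0,-0.144],60],[[0.615,0.821,0],[0,0,-0.144],60],[[0.615,0.821,0],[0,0,-0.144],60],[[0.615,0.821,0],[0,0,-0.144],60]])

```text
time_s: 7.33
tcp_pos: [0.6144, 0.3345, 0.1752]
tool_rot: [3.136, -0.009, -2.568]
force: [0.4, 0.5, -0.2]
opening: 0.0601
grip_force: 0.0
```

```bash
python3 g.py .6165 .335 .052 -147.2
```

```text
shift [-0.0154 -0.0069  0.6157] turn [ 0.0009 -0.0014  0.0002] t 7.3333 p [0.6144 0.3345 0.1752] [ 3.136 -0.009 -2.568]
```

servo_tool(rows=[[[0,0,0.2],[0,0,0],60],[[0,0,0.35],[0,0,0],60],[[0,0,0.4],[0,0,0],60],[[0,0,0.4],[0,0,0],60],[[0,0,0.4],[0,0,0],60]])

```text
time_s: 7.75
tcp_pos: [0.6145, 0.3344, 0.0972]
tool_rot: [3.136, -0.006, -2.568]
force: [0.8, 0.4, 0.3]
opening: 0.0602
grip_force: 0.0
```

```bash
python3 g.py .6165 .335 .052 -147.2
```

```text
shift [-0.0115 -0.0043  0.2257] turn [ 0.0009 -0.001   0.0002] t 7.75 p [0.6145 0.3344 0.0972] [ 3.136 -0.006 -2.568]
```

servo_tool(rows=[[[-0.011,-0.004,0.15],[0.001,-0.001,0],60],[[-0.011,-0.004,0.225],[0.001,-0.001,0],60],[[-0.011,-0.004,0.225],[0.001,-0.001,0],60],[[-0.011,-0.004,0.225],[0.001,-0.001,0],60],[[-0.011,-0.004,0.225],[0.001,-0.001,0],18],[[-0.011,-0.004,0.225],[0.001,-0.001,0],18],[[-0.011,-0.004,0.225],[0.001,-0.001,0],18],[[-0.011,-0.004,0.225],[0.001,-0.001,0],18],[[-0.011,-0.004,0.225],[0.001,-0.001,0],18],[[-0.011,-0.004,0.225],[0.001,-0.001,0],18]], force=40)

```text
time_s: 8.58
tcp_pos: [0.6185, 0.3364, 0.0558]
tool_rot: [-3.14, 0.007, -2.567]
force: [-0.2, 1.3, 6.0]
opening: 0.022
grip_force: 39.1
```

```bash
python3 g.py .6165 .335 .18 -147.2
```

```text
shift [ 0.0081 -0.0014 -0.6209] turn [-0.0003  0.0011  0.0003] t 8.5833 p [0.6185 0.3364 0.0558] [-3.14   0.007 -2.567]
```

servo_tool(rows=[[[0,0,-0.15],[0,0,0],15],[[0,0,-0.35],[0,0,0],15],[[0,0,-0.55],[0,0,0],15],[[0,0,-0.72],[0,0,0],15],[[0,0,-0.72],[0,0,0],15],[[0,0,-0.72],[0,0,0],15],[[0,0,-0.72],[0,0,0],15],[[0,0,-0.72],[0,0,0],15]])

```text
time_s: 9.25
tcp_pos: [0.6158, 0.3351, 0.1945]
tool_rot: [-3.141, -0.002, -2.567]
force: [0.4, -0.2, -0.6]
opening: 0.0221
grip_force: 39.3
```

```bash
python3 g.py .6548 .0732 .18 161;python3 g.py .6165 .335 .18 -147.2
```

```text
shift [ 0.5481 -1.2053  0.0742] turn [-0.0002 -0.0002  0.1442] t 9.25 p [0.6158 0.3351 0.1945] [-3.141e+00 -2.000e-03 -2.567e+00]
shift [-0.0025 -0.0024  0.0724] turn [-0.0001 -0.0003  0.0003] t 9.25 p [0.6158 0.3351 0.1945] [-3.141e+00 -2.000e-03 -2.567e+00]
```

servo_tool(rows=[[[0.45,-1,0],[0,0,0.12],15],[[0.45,-1,0],[0,0,0.12],15],[[0.45,-1,0],[0,0,0.12],15],[[0.45,-1,0],[0,0,0.12],15],[[0.45,-1,0],[0,0,0.12],15],[[0.45,-1,0],[0,0,0.12],15],[[0.45,-1,0],[0,0,0.12],15],[[0.45,-1,0],[0,0,0.12],15],[[0.45,-1,0],[0,0,0.12],15]])

```text
time_s: 10.0
tcp_pos: [0.649, 0.1197, 0.1954]
tool_rot: [3.141, -0.001, 2.965]
force: [-0.4, -0.4, -1.1]
opening: 0.0221
grip_force: 39.4
```

```bash
python3 g.py .6548 .0732 .15 161
```

```text
shift [-0.0696 -0.2238  0.2267] turn [ 0.0001 -0.0001  0.0247] t 10.0 p [0.649  0.1197 0.1954] [ 3.141e+00 -1.000e-03  2.965e+00]
```

servo_tool(rows=[[[-0.07,-0.224,0],[0,0,0.025],15],[[-0.07,-0.224,0],[0,0,0.025],15],[[-0.07,-0.224,0.1],[0,0,0.025],15],[[-0.07,-0.224,0.227],[0,0,0.025],15],[[-0.07,-0.224,0.227],[0,0,0.025],15],[[-0.07,-0.224,0.227],[0,0,0.025],15],[[-0.07,-0.224,0.227],[0,0,0.025],15],[[-0.07,-0.224,0.227],[0,0,0.025],15]])

```text
time_s: 10.67
tcp_pos: [0.6567, 0.0732, 0.1537]
tool_rot: [3.139, 0.005, 2.807]
force: [-0.1, 0.4, -0.7]
opening: 0.022
grip_force: 39.5
```

```bash
python3 g.py .6548 .0732 .0828 161; python3 - <<'E'
from h import *
import pickle
s=snapshot("side");pickle.dump(s,open("ss.pkl","wb"))
p=sense()["tcp_pos"];z=p[2]-.0558
X=np.array([.946,-.325]);Y=np.array([.325,.946])
f=4;o=np.array([150,90])
im=cv2.resize(s["img"][90:240,150:330],None,fx=f,fy=f,interpolation=3)[:,:,::-1].copy()
for a,b in((1,1),(1,-1),(-1,-1),(-1,1)):
  for zz in(z,z+.02):
    q=proj(s,[*(p[:2]+a*.031*X+b*.013*Y),zz]);q=(q-o+.5)*f;cv2.circle(im,tuple(int(v) for v in q),3,(0,255,0),1)
  q=proj(s,[*(np.array([.6548,.0732])+a*.035*X+b*.017*Y),.036]);q=(q-o+.5)*f;cv2.circle(im,tuple(int(v) for v in q),3,(0,0,255),1)
cv2.imwrite("pics/s2.png",im)
E
```

```text
shift [ 0.0112 -0.0037  0.3546] turn [ 0.0003  0.0008 -0.0005] t 10.6667 p [0.6567 0.0732 0.1537] [3.139 0.005 2.807]
```

View pics/s2.png

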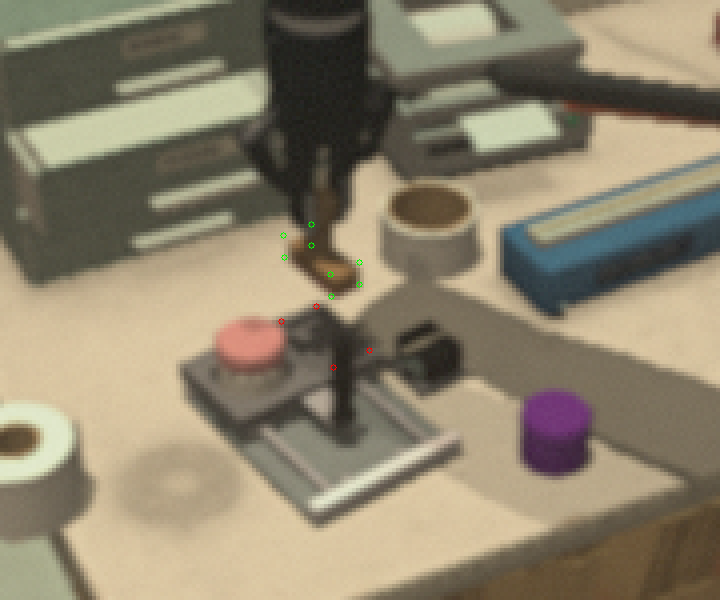

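The stamp's foot hangs inside its predicted corners (crop 284–360, 224–297) above the oblong nest, and the jar is undisturbed. Lower it.

servo_tool(rows=[[[0.008,-0.004,0.12],[0,0.001,0],15],[[0.008,-0.004,0.22],[0,0.001,0],15],[[0.008,-0.004,0.28],[0,0.001,0],15],[[0.008,-0.004,0.3],[0,0.001,0],15],[[0.008,-0.004,0.315],[0,0.001,0],15],[[0.008,-0.004,0.33],[0,0.001,0],15],[[0.008,-0.004,0.345],[0,0.001,0],15],[[0.008,-0.004,0.355],[0,0.001,0],15],[[0.008,-0.004,0.36],[0,0.001,0],15],[[0.008,-0.004,0.36],[0,0.001,0],15]])

```text
time_s: 11.55
tcp_pos: [0.66, 0.071, 0.0868]
tool_rot: [3.137, 0.011, 2.804]
force: [3.3, -2.9, 9.8]
opening: 0.022
grip_force: 39.9
```

```bash
python3 g.py .6548 .0732 .0828 161
```

```text
shift [0.0283 0.002  0.0195] turn [ 0.0007  0.0017 -0.0009] t 11.55 p [0.66   0.071  0.0868] [3.137 0.011 2.804]
```

servo_tool(rows=[[[0,0,-0.06],[0,0,0],15],[[-0.015,-0.0075,-0.08],[0,0,0],15],[[-0.015,-0.0075,-0.08],[0,0,0],15],[[-0.015,-0.0075,-0.06],[0,0,0],15],[[-0.015,-0.0075,-0.045],[0,0,0],15],[[-0.015,-0.0075,-0.03],[0,0,0],15],[[-0.015,-0.0075,-0.015],[0,0,0],15],[[-0.015,-0.0075,-0.01],[0,0,0],15],[[-0.015,-0.0075,-0.005],[0,0,0],15],[[-0.015,-0.0075,-0.005],[0,0,0],15]])

```text
time_s: 12.38
tcp_pos: [0.6595, 0.0689, 0.0863]
tool_rot: [3.139, 0.005, 2.805]
force: [-1.2, -2.3, 16.6]
opening: 0.0223
grip_force: 40.5
```

```bash
python3 - <<'E'
from h import *
import pickle
s=snapshot("side");T=snapshot("top");pickle.dump((s,T),open("ss2.pkl","wb"))
X=np.array([.946,-.325]);Y=np.array([.325,.946])
f=9;o=np.array([190,130])
im=cv2.resize(s["img"][130:195,190:270],None,fx=f,fy=f,interpolation=3)[:,:,::-1].copy()
im=cv2.convertScaleAbs(im,alpha=1.6)
c=np.array([.6548,.0732])
for a,b in((1,1),(1,-1),(-1,-1),(-1,1)):
  for h,w,z,col in((.031,.013,.047,(0,255,0)),(.035,.017,.036,(0,0,255))):
    q=(proj(s,[*(c+a*h*X+b*w*Y),z])-o+.5)*f;cv2.circle(im,tuple(int(v) for v in q),3,col,1)
cv2.imwrite("pics/s3.png",im)
E
```

```text
(no output)
```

View pics/s3.png

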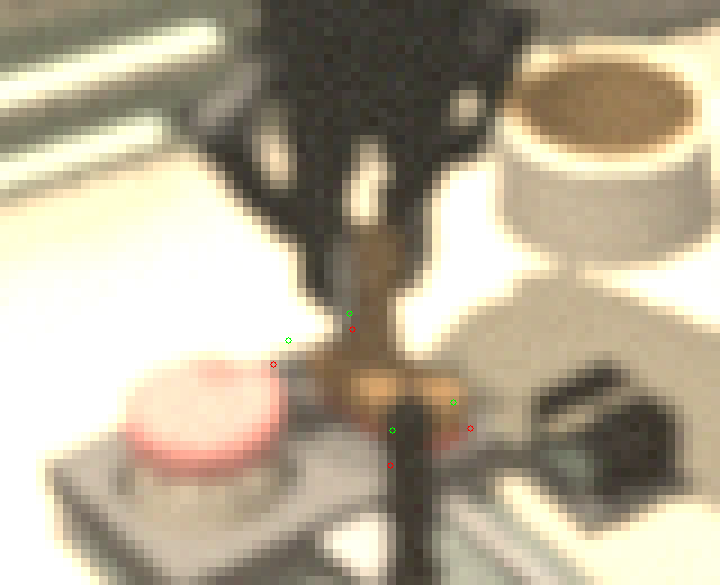

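The foot looks shifted or pitched toward the front, against the predicted corners (green), and it sits about 4 mm high. I'll lift it a little and measure the foot's corners numerically in free air.

servo_tool(rows=[[[0,0,-0.1],[0,0,0],15],[[0,0,-0.25],[0,0,0],15],[[0,0,-0.3],[0,0,0],15],[[0,0,-0.3],[0,0,0],15],[[0,0,-0.3],[0,0,0],15],[[0,0,-0.3],[0,0,0],15]])

```text
time_s: 12.98
tcp_pos: [0.6556, 0.0695, 0.1381]
tool_rot: [-3.141, -0.007, 2.805]
force: [-0.4, -0.6, -0.8]
opening: 0.022
grip_force: 39.4
```

```bash
python3 - <<'E'
from h import *
import pickle
s=snapshot("side");pickle.dump(s,open("ss3.pkl","wb"))
p=sense()["tcp_pos"];print(p,sense()["tool_rot"])
X=np.array([.946,-.325]);Y=np.array([.325,.946])
def look(s,p):
    z=p[2]-.0558
    P=np.array([proj(s,[*(p[:2]+a*.031*X+b*.013*Y),z+h]) for h in(0,.02) for a,b in((1,1),(1,-1),(-1,-1),(-1,1))])
    u0,v0=(P.min(0)-5).astype(int);u1,v1=(P.max(0)+7).astype(int)
    im=s["img"][v0:v1,u0:u1].astype(int);r,b=im[:,:,0],im[:,:,2]
    print("pred hull",P.round(1).tolist());print(u0,v0)
    q=(100*(r-b)/(r+1)).astype(int)
    for row,rr in zip(q,r): print(' '.join('%3d'%x for x in row),' | ',' '.join('%3d'%x for x in rr))
look(s,p)
E
```

```text
[0.65535623 0.06950175 0.13773081] [-3.14116449 -0.00810426  2.80520469]
pred hull [[221.8, 157.7], [228.6, 154.8], [240.4, 164.5], [233.5, 167.6], [221.6, 152.5], [228.5, 149.5], [240.4, 159.2], [233.4, 162.3]]
216 144
 21  21  24  25  27  24  24  25  20  19  18  18  16  23  34  38  41  41  37  34  20  17  24  25  25  25  25  25  23  23  22  |  108 123 124 128 147 153 134  86  48  41  49  64  77  76  72  77  77  74  69  60  57  66 104 165 205 212 211 207 188 175 171
 25  25  26  27  26  26  26  23  19  24  14  15  18  20  34  36  39  38  39  35  27  18  24  25  24  25  25  24  25  22  20  |  143 157 162 164 172 173 147 100  55  40  47  64  76  72  71  76  78  75  72  63  57  74 116 169 204 215 213 207 186 158 154
 26  26  25  26  26  25  26  27  22  20  17  15  15  20  31  36  39  39  42  31  18  22  24  25  25  25  25  25  24  23  21  |  167 174 177 180 186 180 156 104  58  38  45  62  75  73  68  75  77  75  70  60  69  95 144 187 209 215 214 207 185 150 136
 26  26  25  26  25  26  28  23  24  13  19  15  16  18  33  35  41  39  38  30  25  23  24  25  25  25  25  25  25  24  22 
[... 5979 characters left out ...]
  17  18  15  18  14  20  19  20  22  25  25  25  24  25  24  25  23  |  193 196 186 165 130  98  77  78  84  95 101 100  97  84  68  64  62  59  62  62  72  79  82  83  89 101 114 119 122 123 123
 42  43  42  41  37  28  19  15  17  16  15  19  17  20  20  19  15  17  18  20  20  22  22  23  24  25  24  24  24  22  25  |  204 212 213 198 162 114  91  94 104 109 107  98  81  74  62  65  62  66  60  62  62  65  69  79  89  98 105 111 117 122 125
 41  42  42  42  39  32  17  14  15  14  17  18  18  17  15  17  16  18  13  18  14  20  20  20  24  25  25  24  25  26  25  |  217 220 224 211 180 130  97  94 106 107 101  87  70  63  62  63  60  58  57  53  54  57  64  73  85  96  98 100 110 113 121
```

```bash
cat > fit.py <<'E'
from h import *
from scipy.optimize import least_squares
X=np.array([.946,-.325,0]);Y=np.array([.325,.946,0]);Z=np.array([0,0,1.])
def fit(s,p,obs):
    # obs: [(a,b,h,(u,v))], a:+1 back,b:+1 left; body frame pivot = grasp point; unknown pitch(about Y, + = foot to -X), yaw, dX,dY
    def f(q):
        th,ya,dx,dy=q;B=np.array([X,Y,Z]).T@R.from_euler('zy',[ya,th]).as_matrix()
        c=np.array(p)+.008*Z+dx*X+dy*Y
        e=[proj(s,c+B@[a*.031,b*.013,h-.0638])-o for a,b,h,o in obs]
        return np.r_[np.ravel(e),np.array([th,ya])*1.0,dx*100,dy*200]
    r=least_squares(f,[0,0,0,0]);return r.x,np.abs(r.fun[:-4]).max()
E
python3 - <<'E'
from fit import *
import pickle
s=pickle.load(open("ss3.pkl","rb"));p=[.65535,.0695,.1377]
obs=[(1,1,.02,(224.9,154.7)),(1,1,0,(224.9,160.2)),(-1,-1,.02,(241.2,159.3)),(-1,-1,0,(241.2,165.3)),(-1,1,0,(236,167)),(0,0,.033,(232,152))]
obs2=[o for o in obs]
print(fit(s,p,obs))
E
```

```text
(array([ 0.1946077 , -0.11328806,  0.00072403, -0.00131897]), np.float64(1.2673337485931881))
```

The stamp is pitched about 0.19 rad in the jaws: it turned about the jaw line with its foot toward the front. I'll tilt the tool to make the stamp upright and re-measure.

servo_tool(rows=[[[0.0045,0.023,0],[0,-0.031,-0.008],15],[[0.0045,0.023,0],[0,-0.031,-0.008],15],[[0.0045,0.023,0],[0,-0.031,-0.008],15],[[0.0045,0.023,0],[0,-0.031,-0.008],15],[[0.0045,0.023,0],[0,-0.031,-0.008],15],[[0.0045,0.023,0],[0,-0.031,-0.008],15]])

```text
time_s: 13.53
tcp_pos: [0.6594, 0.0737, 0.1427]
tool_rot: [-3.139, 0.194, 2.855]
force: [0.2, 0.0, 0.4]
opening: 0.0223
grip_force: 39.4
```

```bash
python3 - <<'E'
from h import *
import pickle
s=snapshot("side");pickle.dump(s,open("ss4.pkl","wb"))
st=sense();p=st["tcp_pos"];M=R.from_euler('xyz',st["tool_rot"]).as_matrix();g=p-.008*M[:,2];print(p,st["tool_rot"],"grasp pt",g)
X=np.array([.946,-.325]);Y=np.array([.325,.946]);z=g[2]-.0638
P=np.array([proj(s,[*(g[:2]+a*.031*X+b*.013*Y),z+h]) for h in(0,.02) for a,b in((1,1),(1,-1),(-1,-1),(-1,1))])
print("pred",P.round(1).tolist())
im=s["img"][148:174,218:246].astype(int);q=(100*(im[:,:,0]-im[:,:,2])/(im[:,:,0]+1)).astype(int)
for i,row in enumerate(q): print(148+i,' '.join('%2d'%x for x in row))
E
```

```text
[0.6596043  0.0736361  0.14289809] [-3.13918197  0.19414453  2.85457355] grasp pt [0.65812949 0.07409153 0.15074777]
pred [[220.1, 156.8], [227.0, 153.9], [238.8, 163.6], [231.8, 166.7], [219.9, 151.5], [226.9, 148.6], [238.8, 158.3], [231.7, 161.3]]
148 25 26 26 25 26 25 22 18 16 21 25 34 41 36 31 27 24 25 25 25 26 26 25 25 25 25 25 24
149 25 26 26 27 26 27 26 23 18 20 27 36 39 35 30 25 25 25 25 25 25 26 25 25 25 25 25 24
150 26 25 26 27 29 32 38 29 22 20 27 40 38 31 26 25 25 26 25 25 25 25 25 25 26 25 25 24
151 25 25 27 32 37 43 43 39 34 34 38 36 41 30 26 26 25 25 25 25 25 25 24 26 25 25 24 25
152 25 27 30 39 47 49 49 46 43 42 40 38 38 31 27 25 26 25 26 25 25 25 24 25 25 25 25 25
153 26 26 30 40 51 52 49 49 47 44 41 37 39 29 27 26 26 25 25 24 25 25 25 25 25 24 24 24
154 26 26 27 37 50 49 50 50 46 44 38 42 33 34 29 27 26 25 25 25 25 25 24 25 25 25 25 24
155 26 26 28 34 45 46 47 45 46 40 41 38 43 36 32 28 27 26 25 25 25 25 25 26 24 26 24 25
156 25 26 27 33 45 47 46 44 38 38 39 39 36 42 40 36 28 26 25 26 25 25 25 24 25 25 24 25
157 25 25 25 29 36 42 44 42 44 43 44 41 44 41 38 41 36 31
[... 738 characters left out ...]
 25 25 25 25 25 25 25 25 24 21 21 20 25 33 38 32 28 26 26 26 26 25 25 25 25 25 26 25
167 25 25 24 25 24 24 25 23 23 20 17 18 18 26 26 27 26 25 25 25 24 25 25 25 24 25 25 25
168 25 24 24 24 22 22 22 22 23 19 19 20 19 20 21 23 23 24 26 25 25 25 25 25 26 26 25 26
169 24 23 23 20 21 20 18 22 17 16 17 19 18 15 18 20 23 25 25 25 25 25 26 25 26 25 26 26
170 30 25 20 20 16 21 15 20 18 17 17 16 22 22 16 21 22 23 25 25 26 24 25 25 26 25 26 26
171 37 34 27 20 15 18 19 22 15 17 15 20 17 19 20 16 18 23 24 22 26 25 26 27 25 24 25 25
172 41 40 35 26 18 16 18 17 16 18 18 19 16 17 17 21 16 20 18 23 17 21 22 25 25 25 26 26
173 42 42 38 27 20 17 15 18 17 18 18 18 19 22 21 21 20 19 21 20 19 25 25 26 24 25 24 25
```

```bash
for z in .11 .095 .0895 .085 .082; do python3 g.py .6563 .0727 $z 161; done
```

```text
shift [ 0.046  -0.0088  0.1586] turn [0.0003 0.0309 0.007 ] t 13.5833 p [0.6596 0.0736 0.1429] [-3.139  0.194  2.855]
shift [ 0.0605 -0.0086  0.2322] turn [0.0003 0.0309 0.007 ] t 13.5833 p [0.6596 0.0736 0.1429] [-3.139  0.194  2.855]
shift [ 0.0658 -0.0085  0.2592] turn [0.0003 0.0309 0.007 ] t 13.5833 p [0.6596 0.0736 0.1429] [-3.139  0.194  2.855]
shift [ 0.0701 -0.0085  0.2813] turn [0.0003 0.0309 0.007 ] t 13.5833 p [0.6596 0.0736 0.1429] [-3.139  0.194  2.855]
shift [ 0.073  -0.0085  0.296 ] turn [0.0003 0.0309 0.007 ] t 13.5833 p [0.6596 0.0736 0.1429] [-3.139  0.194  2.855]
```

servo_tool(rows=[[[0.046,-0.009,0.158],[0,0,0],15],[[0.06,-0.009,0.232],[0,0,0],15],[[0.061,-0.009,0.235],[0,0,0],15],[[0.063,-0.009,0.245],[0,0,0],15],[[0.065,-0.009,0.255],[0,0,0],15],[[0.068,-0.009,0.27],[0,0,0],15],[[0.07,-0.009,0.281],[0,0,0],15],[[0.072,-0.009,0.29],[0,0,0],15],[[0.073,-0.009,0.296],[0,0,0],15],[[0.073,-0.009,0.296],[0,0,0],15]])

```text
time_s: 14.42
tcp_pos: [0.6582, 0.0725, 0.0853]
tool_rot: [-3.14, 0.202, 2.855]
force: [0.6, -1.4, 7.5]
opening: 0.0218
grip_force: 40.0
```

```bash
python3 g.py .6563 .0727 .083 161
```

```text
shift [ 0.0116 -0.0015  0.0095] turn [0.0005 0.0321 0.0071] t 14.4167 p [0.6582 0.0725 0.0853] [-3.14   0.202  2.855]
```

servo_tool(rows=[[[0,0,0],[0,0,0],28],[[0,0,0],[0,0,0],38],[[0,0,0],[0,0,0],38],[[0,0,0],[0,0,0],38],[[0,0,0],[0,0,0],38],[[0,0,-0.1],[0,0,0],38],[[0,0,-0.25],[0,0,0],38],[[0,0,-0.4],[0,0,0],38],[[0,0,-0.5],[0,0.031,0],38],[[0,0,-0.5],[0,0.031,0],38]])

```text
time_s: 15.25
tcp_pos: [0.6347, 0.0794, 0.1831]
tool_rot: [-3.14, -0.003, 2.856]
force: [2.7, -0.2, 1.4]
opening: 0.0379
grip_force: 0.0
```

```bash
python3 - <<'E'
from h import *
import pickle
s=snapshot("side");pickle.dump(s,open("ss5.pkl","wb"))
st=sense();print(st["tcp_pos"],st["tool_rot"])
X=np.array([.946,-.325]);Y=np.array([.325,.946]);c=np.array([.6548,.0732])
f=8;o=np.array([185,140])
im=cv2.resize(s["img"][140:210,185:275],None,fx=f,fy=f,interpolation=3)[:,:,::-1].copy();im=cv2.convertScaleAbs(im,alpha=1.4)
for a,b in((1,1),(1,-1),(-1,-1),(-1,1)):
    q=(proj(s,[*(c+a*.031*X+b*.013*Y),.047])-o+.5)*f;cv2.circle(im,tuple(int(v) for v in q),3,(0,255,0),1)
for z in(.103,.047):
    q=(proj(s,[*c,z])-o+.5)*f;cv2.circle(im,tuple(int(v) for v in q),3,(255,0,0),1)
cv2.imwrite("pics/s4.png",im)
E
```

```text
[0.63782815 0.07792432 0.17858706] [-3.13861184 -0.00627713  2.85395514]
```

View pics/s4.png

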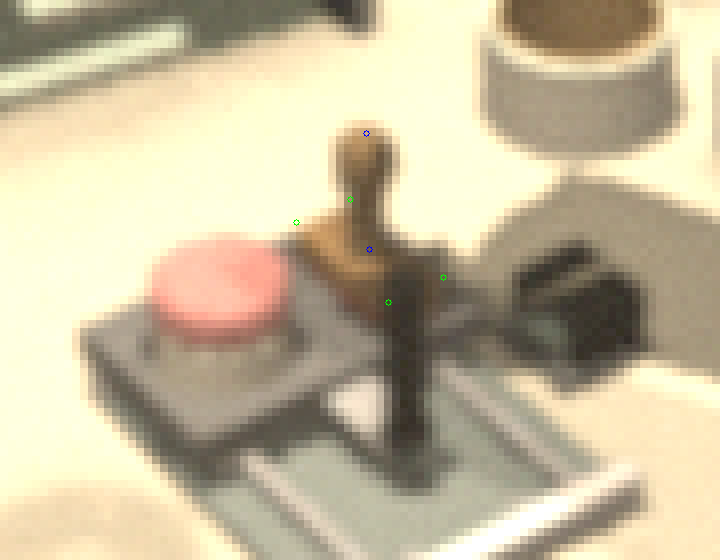

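Side view: the stamp stands upright and seated, with its knob top at the predicted (366,133) and its foot on the predicted corners. The jar is in its nest. Now the post.

```bash
python3 - <<'E'
from h import *
import pickle
t=pickle.load(open("top0.pkl","rb"));s=pickle.load(open("side0.pkl","rb"))
for c in((.5907,.1328),(.5920,.1344),(.5947,.1367)): print(c,proj(t,[*c,.105]),proj(t,[*c,.05]),proj(s,[*c,.105]),proj(s,[*c,.07]))
g=lambda s,a:cv2.cvtColor(s["img"],7)[a[1]:a[3],a[0]:a[2]]
print(g(t,(234,164,254,182)));print(g(s,(226,168,246,198)))
E
python3 g.py .5907 .1328 .14 161
```

```text
(0.5907, 0.1328) [243.4581197  172.50430134] [243.87379834 174.27569602] [236.39320831 173.12404174] [236.4991722  182.49757403]
(0.592, 0.1344) [242.93086729 172.06831512] [243.36846699 173.85775103] [235.70419992 173.24932156] [235.82256941 182.62423559]
(0.5947, 0.1367) [242.17630005 171.16640734] [242.64524931 172.993158  ] [234.47651765 173.32796219] [234.6169597  182.70421899]
[[114 108 108 106 104 107 110 102 106 161 160 158 156 132 110  95  68  78
   95 105]
 [108 108 112 108 108 106 106 110 145 157 154 155 153 157 152  63  40  77
   58  70]
 [107 107 111 108 110 105 102 104 165 156 154 152 150 158 152  39  90 111
   78  69]
 [110 108 109 109 110 108 103 112 160 158 152 152 151 155 121  53 115 111
  110 107]
 [109 109 108 108 110 110 116 157 162 160 155 153 153 149  59  56 114 107
  108 111]
 [110 106 107 108 110 107  89 121 127 148 163 152 157 154  34  58 112 108
  108 108]
 [106 106 108 108 107  88  40  33  49  87 130 160 157 122  47  92 112 110
  108 106]
 [110 108 112 111 105  71  40  42  37  33  83 173 158  48  60 116 111 109
  107 104]
 [108 108 111 112 107  50  44  47 
[... 2782 characters left out ...]
155 160 165 159 132  90  51  42  41  59  94 122 132 128 120 109
  112 131]
 [ 72  99 129 153 158 152 124  79  48  37  43  51  79 112 129 134 128 119
  106 111]
 [ 63  71  93 121 140 135 107  69  44  39  39  42  69 102 126 134 132 128
  120 111]
 [ 80  72  71  88 109 114  91  60  45  45  46  46  70 106 125 131 132 134
  133 122]
 [109  94  74  67  78  92  85  63  51  49  50  55  74 101 118 126 130 134
  133 131]
 [124 113  95  74  70  73  77  70  54  54  57  67  77  89 100 111 124 134
  132 134]
 [130 128 114  97  76  69  69  67  60  58  61  71  79  79  82  96 115 128
  133 132]]
shift [0.3026 0.1968 0.1943] turn [-0.0005 -0.001   0.007 ] t 15.3 p [0.6378 0.0779 0.1786] [-3.139 -0.006  2.854]
```

```bash
python3 g.py .593 .1353 .13 161
```

```text
shift [0.2948 0.2122 0.2442] turn [-0.0005 -0.001   0.007 ] t 15.3 p [0.6378 0.0779 0.1786] [-3.139 -0.006  2.854]
```

servo_tool(rows=[[[0.3,0.2,0],[0,0,0.007],50],[[0.3,0.2,0],[0,0,0.007],50],[[0.3,0.2,0],[0,0,0.007],50],[[0.3,0.2,0.15],[0,0,0.007],50],[[0.3,0.2,0.24],[0,0,0.007],50],[[0.3,0.2,0.24],[0,0,0.007],50],[[0.3,0.2,0.24],[0,0,0.007],50]])

```text
time_s: 15.88
tcp_pos: [0.5879, 0.1337, 0.1283]
tool_rot: [-3.136, -0.007, 2.811]
force: [-0.1, 0.0, -0.0]
opening: 0.0503
grip_force: 0.0
```

```bash
python3 g.py .593 .1353 .075 161
```

```text
shift [-0.0234  0.0172  0.2661] turn [-0.0009 -0.0011  0.0002] t 15.8833 p [0.5879 0.1337 0.1283] [-3.136 -0.007  2.811]
```

servo_tool(rows=[[[-0.022,0.017,0.1],[0,-0.001,0],50],[[-0.022,0.017,0.2],[0,-0.001,0],50],[[-0.022,0.017,0.266],[0,-0.001,0],50],[[-0.022,0.017,0.266],[0,-0.001,0],50],[[-0.022,0.017,0.266],[0,-0.001,0],5],[[-0.022,0.017,0.266],[0,-0.001,0],5],[[-0.022,0.017,0.266],[0,-0.001,0],5],[[-0.022,0.017,0.266],[0,-0.001,0],5],[[-0.022,0.017,0.266],[0,-0.001,0],5],[[-0.022,0.017,0.266],[0,-0.001,0],5]], force=80)

```text
time_s: 16.72
tcp_pos: [0.5965, 0.1372, 0.0796]
tool_rot: [3.14, 0.007, 2.812]
force: [1.6, 5.3, 4.8]
opening: 0.0134
grip_force: 78.1
```

```bash
python3 - <<'E'
from h import *
import pickle
S={n:snapshot(n) for n in("side","top")};pickle.dump(S,open("g.pkl","wb"))
st=sense();print(st["tcp_pos"],st["opening"],st["grip_force"],st["force"])
# side-view pixel columns around slide line / reader
s=S["side"]
for c in([.6457,.0436,.0335],[.598,.048,.033],[.584,.0094,.033]): print(proj(s,c),proj(S["top"],c))
E
```

```text
[0.59647699 0.13717641 0.07960656] 0.013513397622253768 78.07122230529785 [1.36648673 5.98876997 4.33903894]
[238.51917452 170.35777879] [272.21165731 157.85080979]
[250.27977295 176.53679539] [270.70768052 172.77453373]
[260.72039692 171.80850874] [282.82953013 177.28713589]
```

servo_tool(rows=[[[0.02,0,0],[0,0,0],5],[[0.05,0,0],[0,0,0],5],[[0.08,0,0],[0,0,0],5],[[0.11,0,0],[0,0,0],5],[[0.14,0,0],[0,0,0],5],[[0.17,0,0],[0,0,0],5],[[0.19,0,0],[0,0,0],5],[[0.21,0,0],[0,0,0],5],[[0.225,0,0],[0,0,0],5],[[0.23,0,0],[0,0,0],5]])

```text
time_s: 17.65
tcp_pos: [0.5552, 0.1513, 0.0796]
tool_rot: [3.14, 0.012, 2.811]
force: [7.6, 2.8, 0.5]
opening: 0.0135
grip_force: 77.9
```

servo_tool(rows=[[[0,0,0],[0,0,0],5],[[0,0,0],[0,0,0],5],[[0,0,0],[0,0,0],5]])

```text
time_s: 17.9
tcp_pos: [0.5554, 0.1513, 0.0796]
tool_rot: [3.14, 0.012, 2.811]
force: [7.3, 3.7, 0.4]
opening: 0.0137
grip_force: 77.9
```

```bash
python3 - <<'E'
from h import *
import pickle
S={n:snapshot(n) for n in("side","top")};pickle.dump(S,open("g2.pkl","wb"))
st=sense();p=st["tcp_pos"];X=np.array([.946,-.325]);print(p,st["opening"],st["grip_force"],st["force"],"pulled",X@(np.array([.59648,.13718])-p[:2]))
s=S["side"];d=(np.array([.59648,.13718])-p[:2])
for n,c in dict(line=[.6457-d[0],.0436-d[1],.0335],tip=[.598,.048,.033],knob=[.6548-d[0],.0732-d[1],.1],lid=[.6779-d[0],.1404-d[1],.073]).items(): print(n,proj(s,c),proj(S["top"],c))
g=cv2.cvtColor(S["top"]["img"],7);print(g[160:186,258:290])
g=cv2.cvtColor(s["img"],7);print("side");print(g[166:186,238:266])
E
```

```text
[0.55543983 0.1512185  0.07957105] 0.013630629914370463 77.90936708450317 [7.91373816 4.19853714 0.81369905] pulled 0.04338651594918756
line [246.78408084 177.25098899] [267.69669085 170.6409993 ]
tip [250.27977295 176.53679539] [270.70768052 172.77453373]
knob [238.84199579 163.89401588] [258.66721104 165.22250349]
lid [219.39385142 179.91601019] [236.87012281 158.59771785]
[[ 87  77  71  88 104  97  92  45 106  67 106  95  83 124 155 148 151 149
  148 145 150 150 146 150 151 150 149 148 148 150 147 146]
 [ 72  73  56  66  92 101  87  49 101  83 102  71  72  85 157 148 148 151
  148 148 150 148 148 149 148 148 145 148 146 149 149 147]
 [ 96  97  81  61  63  89  62  54  95 102  98  55  71  84 156 152 150 150
  146 149 149 147 147 147 149 146 146 144 150 147 146 147]
 [103 100 105  86  41  61  43  54  84 105  95  64  81 131 155 148 150 147
  146 147 147 150 145 148 147 147 146 149 147 147 142 144]
 [ 96  97 107  98  37  42  43  71  91 105  83  80 131 161 152 150 147 151
  149 151 151 149 146 149 149 149 146 150 148 146 147 148]
 [102 103 102  86  43  41  49  72 106 101  64  92 164 153
[... 4382 characters left out ...]
 36  41  42  36  37  37  38  35  38  41  39  43  45  58  68  71  66  54
   41  34  36  35  32  31  29  32  74 131]
 [ 36  38  38  37  42  38  32  34  40  50  50  52  48  59  69  74  72  62
   45  32  35  31  33  31  33  36  75 133]
 [ 40  40  33  37  41  35  35  34  36  50  58  55  52  55  63  71  70  64
   44  36  34  38  30  34  33  40  68 113]
 [ 40  38  40  38  42  35  36  31  38  48  59  59  54  54  58  61  64  58
   41  35  33  33  35  39  41  45  60  93]
 [ 39  37  39  46  48  46  38  38  37  48  57  59  56  61  65  62  58  57
   43  34  34  35  42  45  48  53  62  84]
 [ 40  38  44  54  60  56  42  32  39  47  56  57  60  62  68  67  66  61
   51  40  38  48  47  51  61  71  81  94]]
```

The top image shows the slide line at about (267.5,170.9), and the reader line extended to there at row 171.5. That leaves about 2 mm more pull, which agrees with the TCP travel.

servo_tool(rows=[[[0.006,0,0],[0,0,0],5],[[0.013,0,0],[0,0,0],5],[[0.013,0,0],[0,0,0],5],[[0.013,0,0],[0,0,0],5],[[0.013,0,0],[0,0,0],5],[[0.013,0,0],[0,0,0],5]])

```text
time_s: 18.5
tcp_pos: [0.5531, 0.152, 0.0796]
tool_rot: [3.14, 0.012, 2.811]
force: [7.5, 3.9, 1.1]
opening: 0.0135
grip_force: 77.9
```

```bash
python3 - <<'E'
from h import *
import pickle
S={n:snapshot(n) for n in("side","top")};pickle.dump(S,open("g3.pkl","wb"))
st=sense();p=st["tcp_pos"];X=np.array([.946,-.325]);print(p,st["grip_force"],st["force"],st["joint_velocities"].round(3),"pulled",X@(np.array([.59648,.13718])-p[:2]))
T=S["top"];g=cv2.cvtColor(T["img"],7).astype(float);print(g[166:180,264:286].astype(int))
# knob & lid in the side view
s=S["side"];d=np.array([.59648,.13718])-p[:2]
for n,c in dict(knob=[.6548-d[0],.0732-d[1],.103],lid=[.6779-d[0],.1404-d[1],.073]).items(): print(n,proj(s,c),proj(T,c))
im=s["img"].astype(int);m=((im[:,:,0]-im[:,:,1])>40).astype(np.uint8);n,l,st_,c=cv2.connectedComponentsWithStats(m[150:200,200:250]);print(st_,c+[200,150])
E
```

```text
[0.55308801 0.15205049 0.07961656] 77.89728283882141 [8.01231664 3.3723393  1.31437526] [ 0.001 -0.     0.001  0.001 -0.    -0.   ] pulled 0.045881735118455634
[[ 51  66 105  94  60  89 162 155 146 119 137 156 156 153 153 149 147 145
  149 150 150 150]
 [ 49  57 109  81  69  85 156 152 122 100 110 105 109 139 159 157 150 151
  149 149 148 150]
 [ 42  56 104  89  67 129 157 150  84 106  79  20  35  80 112 122 139 157
  152 151 151 149]
 [ 40  59 125 152 140 170 155 126  71  77  53  32  38  35  42  51  81 111
  134 140 154 155]
 [ 54  86 131 173 188 179 142  96  77  74  51  42  44  44  41  37  30  34
   78  80 116 139]
 [ 86  93  73  91 128 156  83  60  55  55  33  43  43  43  44  40  41  38
   33  30  41  87]
 [107  99 133 122  94 100  66  99  45  32  28  39  40  41  43  41  42  43
   42  40  35  42]
 [104 130 195 189 159  59  66 108 119 143  96  47  32  35  38  39  39  41
   42  39  33  28]
 [ 94  99 130 139 162  33  33  57 109 135 113 115 108 108  47  34  36  38
   38  39  29  25]
 [ 65  54  45  65 106  37  59  31  23  35  63 103 108 109 114 101  75  45
   34  34  39  64]
 [ 65  83 126 125 119  59  81  62  29  42  37  40  48  50 104 113 113 116
   97  40  50  91]
 [ 76  90 166 163 155  74  78  86  35  47  43  41  40  37  38  53  81 105
  109  74  62 135]
 [ 82 137 164 157 131  75  69  54  41  43  45  43  40  41  42  36  34  36
   56  64  82 161]
 [ 87 125 122 116  87 111  67  23  36  36  37  37  43  42  42  43  39  35
   29  66 130 156]]
knob [239.32822185 163.4973468 ] [258.39612723 165.87827283]
lid [219.86814526 180.35032407] [236.59120865 159.35185561]
[[   0    0   50   50 2320]
 [  12   27   18   13  180]] [[224.81293103 173.86206897]
 [220.46666667 182.72222222]]
```

The slide line at (267,171.4) now meets the reader line, which extrapolates to row 171.3. The slide is still, the post is gripped, and the jar lid is where expected.

```bash
python3 -c "
from cell import sign_off;print(sign_off())"
```

```text
the job is handed in; nothing more can be done
None
```

The job is handed in: the jar and stamp were seated upright in their nests with the slide at home. The slide was then pulled about 46 mm until its line was level with the reader's, and the gripper is still holding the post; `sign_off()` gave no verdict.

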